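# Start a batch in the yoghurt maker

## Robot

A 6-joint arm with a two-finger parallel gripper is mounted at the origin on a cart in front of the work surface, level with it; the furniture and walls round the work are solid. World frame = base frame: x ahead of the robot, y to its left, z up, the work surface at z = 0. Lengths are in m, angles in rad, forces in N, time in s.
With the tool pointing down it reaches from about 0.375 to 0.9 m from the base axis. Payload 3.1 kg.
Tool frame: the origin (TCP) lies between the finger pads; the fingertips stand 22 mm ahead of it and the grasp point (between the pads) lies 3 mm ahead of it; z points along the fingers, y is the line along which they close (so a half turn about z gives the same grasp; the last joint's range is limited). The gripper opens to 87 mm and grips with 3 to 60 N. Pads are 19 mm wide; open, the fingers measure 117 mm over their backs; the gripper's body (75 mm by 190 mm) begins 51 mm behind the grasp point.
Start: joints at [-1.341, 0.527, 1.433, -0, 1.181, -0.178], TCP at [0.248, -0.573, 0.213] pointing down, gripper open.
Joint ranges: [-3.08, 3.08], [-0.75, 2.2], [0.22, 2.44], [-1.43, 4.57], [0, 2.65], [-2.85, 2.85]. Speed limits (rad/s): [2.79, 2.79, 3.14, 3.14, 3.14, 3.14].

## Interface

Orientations are given as a unit quaternion [x, y, z, w].
In Python, from rig import robot gives the robot as it stands.
- The arm moves only by the tool move_arm, never from a script. Its argument "series" is text: rows parted by semicolons, each of 6 numbers parted by spaces: the shift along the tool's x, y, z in mm, then the turn, a rotation vector about the tool's x, y, z in degrees. In form: dx dy dz ax ay az; .... A call has 1 to 8 rows; each row is the pose to reach, as a shift and turn from the pose commanded when the call began, along the tool's axes at that moment; what a row does not reach only later rows make up. A row lasts 1/12 s, in which the tool goes at most 41.7 mm and 7.16 degrees, less where a joint would pass 70% of its speed; a pose out of reach is approached as far as the arm can. A call with a gripper value outside its range is refused whole. "jaw" is the opening, from 0 (shut) to 1 (fully open), set as the call begins (left out, the last holds). The fingers move at their own pace and stop on an object; "newtons" is the grip in N (left out, the last holds). Time passes only in rows, so rows that repeat a pose let the fingers close. It gives the time, the measured TCP pose, the force, the opening and the grip force at its end, in the units of the state.
- robot.get_obs(): the state, without advancing time (a new reading comes with each control period).
- robot.camera(name): name is "side" or "top"; returns a dict with "img" (420x560x3 uint8, red, green, blue), "mtx" (3x3 intrinsics, pixels), "world_to_cam" (4x4, takes a point from world to camera coordinates). Camera axes: x right, y down, z forward; pixel columns grow to the right and rows downward; lengths in m; the calibration is good to about 2 mm. A picture is of the moment at which its call begins. There is no depth.
- robot.hand_in(): hands the job in; it is judged then, once.
Trained networks look in a picture, given as the dict that the camera call returned (one of the last four; its "shot" number tells which), for a name from the list of things; names that differ only in an ending like _2 or _b are one class to them, and where a whole thing is asked for, a point or a joint stands for the part that bears it (a point fixed in the world has none). Each returns a list of dicts, best first, with "p" (0 to 1); they miss things now and then, are a little off and sometimes report something else, mostly with a low value. They report only what shows in the picture. A call takes as long as a camera call. They do not tell look-alikes from the thing itself.
- robot.search_frame(picture, thing): "xyz" ([x, y, z] in m, in world coordinates, good to about 4 mm: the middle of the surface that is visible of it).
- robot.tip_of(picture, thing): "xyz" ([x, y, z] in m, in world coordinates, good to about 4 mm: a listed point, or the origin of a listed thing).
The state is a dict: "time": time; "q": joint angles; "joint_velocities": joint speeds; "joint_torque": joint torques, N m; "position": TCP position; "tool_rot": TCP orientation; "ft_force": force on the tool from outside, world axes, zero at the start; "moment": the same for the moment, N m; "grip_width": finger opening in m; "grip_force": force on a finger pad.
Only numpy, scipy, OpenCV 4.12 (cv2) and the standard library are available. Lean on these libraries where they do the work, as an engineer would, in place of code of your own. Each camera call takes 0.05 s, during which the arm holds its last target. There are 200 camera calls.

## Task

Start the yoghurt maker: press the cap of every small yoghurt jar fully home, stand all these jars upright on the maker's tray inside its rim, and then set the clear cover over them so that it sits level, all the way down on its shoulder round the rim, and press its vent knob fully home. Last, push the maker's paddle switch well over to the side with the steel stud, hold it there for a good second and let it spring back, leaving the other things on the worktop where they are.

Things in the scene. Friction and masses are not known exactly. Their poses are not given: they have to be found in the camera images.
- maker: the yoghurt maker, fixed to the worktop: a round white base 200 mm across with a white control box (120 mm along its x, 76 mm along its y, 44 mm tall, centred 135 mm from the base's centre) at its +y side. Origin at the underside of the round base's centre, z up
- tray (a point): centre of the maker's round tray floor, 14 mm above the worktop; jars stand on it, inside an upright grey rim of 76 mm inner radius, 79 mm outer radius, whose top is 14 mm above the tray floor; axes as the maker's
- shoulder (a point): centre of the flat ring-shaped shoulder round the outside of the grey rim (79 to 99 mm radius, 18 mm above the worktop) on which the cover's lower edge rests when seated; the rim stands 10 mm above it and locates the cover loosely; axes as the maker's
- cover: the loose clear plastic cover, a round hood open below: 178 mm across, 170 mm inside, 93 mm tall without its knob, roof 5 mm thick, about 0.38 kg. Origin at the centre of its lower edge, z up. It starts standing on its edge ring on the worktop
- knob (a joint): how far the cover's white push-down knob (it closes the steam vent) stands up: 0 is fully home, 0.011 m the most; it starts pulled up, cannot come off, stays where it is left and takes about 7 N to move, so that the cover can be carried by it
- knob_mid (a point): middle of that knob, on the cover's axis, 113 mm plus joint knob above the cover's lower edge; the knob is an upright cylinder 32 mm across and 36 mm tall, its flat top 18 mm above this point
- toggle (a joint): the maker's black paddle switch on the control box, spring-centred: 0 upright, positive leaning to the maker's -x side, where a small steel stud stands on the box; stops at 0.45 and -0.45 rad; springs back when let go; about 3 N at the tip. The base is running once it has been held at over 0.3 rad for about a second
- toggle_tip (a point): top of the paddle, 102 mm above the worktop when upright, 56 mm above its pivot, whose axis is the maker's y; the paddle is 28 mm wide (maker y) and 10 mm thick (maker x)
- ring_1 (a point): centre of one of four thin steel circles on the tray floor, each marking a handy jar place, 50 mm from the tray's centre, 71 mm between neighbours; any place inside the rim serves
- ring_2 (a point): centre of one of four thin steel circles on the tray floor, each marking a handy jar place, 50 mm from the tray's centre, 71 mm between neighbours; any place inside the rim serves
- ring_3 (a point): centre of one of four thin steel circles on the tray floor, each marking a handy jar place, 50 mm from the tray's centre, 71 mm between neighbours; any place inside the rim serves
- ring_4 (a point): centre of one of four thin steel circles on the tray floor, each marking a handy jar place, 50 mm from the tray's centre, 71 mm between neighbours; any place inside the rim serves
- jar_1: a small glass jar with white contents, may be absent: 42 mm across, straight glass body 55 mm tall, 74 mm tall with its cap home, about 0.22 kg. Origin at the centre of its underside, z up
- cap_1 (a joint): how far the white push-on cap of jar_1 stands up along the jar's axis: 0 is fully home, 0.011 m the most; it cannot come off, stays where it is left and takes about 7 N to move. The cap is 41 mm across and 18 mm tall; its flat top is 74 mm plus this value above the jar's underside
- jar_2: a small glass jar with white contents, may be absent: 42 mm across, straight glass body 55 mm tall, 74 mm tall with its cap home, about 0.22 kg. Origin at the centre of its underside, z up
- cap_2 (a joint): how far the white push-on cap of jar_2 stands up along the jar's axis: 0 is fully home, 0.011 m the most; it cannot come off, stays where it is left and takes about 7 N to move. The cap is 41 mm across and 18 mm tall; its flat top is 74 mm plus this value above the jar's underside
- jar_3: a small glass jar with white contents, may be absent: 42 mm across, straight glass body 55 mm tall, 74 mm tall with its cap home, about 0.22 kg. Origin at the centre of its underside, z up
- cap_3 (a joint): how far the white push-on cap of jar_3 stands up along the jar's axis: 0 is fully home, 0.011 m the most; it cannot come off, stays where it is left and takes about 7 N to move. The cap is 41 mm across and 18 mm tall; its flat top is 74 mm plus this value above the jar's underside
- jar_4: a small glass jar with white contents, may be absent: 42 mm across, straight glass body 55 mm tall, 74 mm tall with its cap home, about 0.22 kg. Origin at the centre of its underside, z up
- cap_4 (a joint): how far the white push-on cap of jar_4 stands up along the jar's axis: 0 is fully home, 0.011 m the most; it cannot come off, stays where it is left and takes about 7 N to move. The cap is 41 mm across and 18 mm tall; its flat top is 74 mm plus this value above the jar's underside
- matchbox: bystander: matchbox, 36x53x15 mm, lying near the jars; origin under its centre
- coffee_machine: fixed obstacle: the coffee machine, 237 mm deep (x), 219 mm wide (y), 356 mm tall, its front nearest the robot; origin under its centre. Keep arm and gripper out of it when passing between the jars and the maker
- tumbler: bystander: drinking glass, 61 mm across, 82 mm tall; origin under its centre
- chopping_board: bystander: small beech board, 122x150x18 mm; origin under its centre
Things that resemble listed ones, but are neither listed nor needed, are in the scene too. What is shaped like the jar_1 but pink is not meant.

How it is judged:
On the way, in this order (a step that is already met when the one before it is completed fails the run):
1. every jar's cap is fully home and every jar stands on the tray (value of joint each of cap_1, cap_2, cap_3, cap_4 below 0.002 m and horizontal distance between each of jar_1, jar_2, jar_3, jar_4 and tray below 0.058 m and z of jar_1 in the frame of tray between -0.004 and 0.004 m and angle between each of jar_1, jar_2, jar_3, jar_4's own z axis and vertical below 0.06 rad and z of jar_2 in the frame of tray between -0.004 and 0.004 m and z of jar_3 in the frame of tray between -0.004 and 0.004 m and z of jar_4 in the frame of tray between -0.004 and 0.004 m), for 0.2 s.
2. the cover is seated level on the maker over the jars, its knob is fully home, and it is let go (all of step 1 and horizontal distance between cover and shoulder below 0.01 m and z of cover in the frame of shoulder between -0.003 and 0.003 m and angle between cover's own z axis and vertical below 0.03 rad and value of joint knob below 0.002 m and contact force between the fingers and cover below 0.2 N), for 0.2 s.
3. with the cover on, the paddle switch is held over to the stud side for 0.8 s (horizontal distance between cover and shoulder below 0.01 m and z of cover in the frame of shoulder between -0.003 and 0.003 m and angle between cover's own z axis and vertical below 0.03 rad and value of joint toggle above 0.3 rad), for 0.8 s.
At the end, for the whole second after the job is handed in: caps and knob within 2 mm of home; jars upright (0.06 rad) on the tray floor inside the rim; cover at rest, within 10 mm of centre, 3 mm of the shoulder's height and 0.03 rad of level; paddle within 0.06 rad of upright, after 0.8 s held over 0.3 rad (all of step 1 and horizontal distance between cover and shoulder below 0.01 m and z of cover in the frame of shoulder between -0.003 and 0.003 m and angle between cover's own z axis and vertical below 0.03 rad and value of joint knob below 0.002 m and value of joint toggle between -0.06 and 0.06 rad and linear speed of each of cover, jar_1, jar_2, jar_3, jar_4 below 0.02 m/s); the robot touches nothing.
It fails at once if the matchbox is moved by more than 40 mm (distance of matchbox from where it was at the start of the episode above 0.04 m).
It fails at once if the tumbler is moved by more than 40 mm (distance of tumbler from where it was at the start of the episode above 0.04 m).
It fails at once if the chopping board is moved by more than 40 mm (distance of chopping_board from where it was at the start of the episode above 0.04 m).
Of jar_1, jar_2, jar_3, jar_4 only 3 to 4 are there at a start; the rules pass over those that are not, and their reading is None.
At some moment in a run one of jar_1, jar_2, jar_3, jar_4, cover may be knocked a few centimetres aside while the robot is not near it.
It also fails if it takes over 210 s, if anything falls off the work surface, if the arm or the gripper's body presses on something with over 40 N, if the wrist force passes 120 N, or if a joint passes its speed limit or range.

## Working session

There is one attempt and no reset: what is moved stays moved. The work goes in short steps, Python scripts to look and compute and a tool call to move; the robot and the scene stay as the last step left them, time stands still between calls to the robot, and variables do not carry over. Pictures are saved under pics/ and viewed, at most 14 in all, crops included, and the job is handed in when it is done.

Besides the shell and the picture viewer there is one more tool, called after ">>>" as name(argument=value, ...), one argument or row to a line, values as JSON. move_arm: Moves the arm, as the interface text tells. Its arguments: {"type":"object","properties":{"series":{"type":"string"},"jaw":{"type":"number"},"newtons":{"type":"number"}},"required":["series"]}

```bash
ls; mkdir -p pics
cat > h.py <<'E'
from rig import robot
import numpy as np, cv2
from scipy.spatial.transform import Rotation as R
def shot(n,fn=None):
    c=robot.camera(n)
    if fn: cv2.imwrite('pics/'+fn,c['img'][:,:,::-1])
    return c
def px(c,p):
    q=c['world_to_cam']@np.r_[p,1]; u=c['mtx']@q[:3]; return u[:2]/u[2]
def ray(c,uv,z):
    # intersect pixel ray with plane z
    M=c['world_to_cam']; o=-M[:3,:3].T@M[:3,3]; d=M[:3,:3].T@np.linalg.inv(c['mtx'])@np.r_[uv,1]
    return o+d*(z-o[2])/d[2]
def st():
    s=robot.get_obs(); print('t',round(s['time'],2),'p',np.round(s['position'],4),'rot',np.round(R.from_quat(s['tool_rot']).as_matrix(),3).tolist(),'f',np.round(s['ft_force'],1),'gw',s['grip_width']); return s
E
python3 - <<'E'
from h import *
st()
for n in('top','side'):
    c=shot(n,n+'0.png')
    for t in ['maker','cover','jar_1','matchbox','tumbler','chopping_board','coffee_machine','knob_mid','toggle_tip','ring_1','tray']:
        print(n,t,[(np.round(d['xyz'],3).tolist(),round(d['p'],2),px(c,d['xyz']).astype(int).tolist()) for d in robot.tip_of(c,t)])
st()
E
```

```text
pics
t 0.0 p [ 0.2483 -0.5727  0.2118] rot [[0.918, 0.398, -0.0], [0.398, -0.918, 0.002], [0.0, -0.002, -1.0]] f [0.1 1.6 1. ] gw 0.08689452403850392
top maker [([0.456, -0.076, -0.006], 0.67, [391, 248]), ([0.499, -0.052, 0.013], 0.61, [384, 234])]
top cover [([0.685, -0.135, -0.001], 0.78, [407, 176])]
top jar_1 [([0.557, 0.382, -0.001], 0.76, [244, 219]), ([0.531, 0.263, 0.001], 0.72, [282, 226]), ([0.438, 0.354, -0.002], 0.72, [254, 257]), ([0.479, 0.696, 0.0], 0.7, [143, 245]), ([0.438, 0.558, -0.002], 0.7, [188, 258]), ([0.423, 0.211, 0.002], 0.61, [299, 260])]
top matchbox [([0.391, 0.283, 0.0], 0.68, [277, 271])]
top tumbler [([0.668, 0.339, -0.003], 0.93, [257, 184])]
top chopping_board [([0.438, 0.559, -0.002], 0.62, [188, 258]), ([0.502, -0.053, 0.015], 0.47, [384, 233])]
top coffee_machine []
top knob_mid [([0.685, -0.14, 0.118], 0.4, [418, 167])]
top toggle_tip [([0.501, 0.061, 0.101], 0.43, [351, 231])]
top ring_1 [([0.417, -0.097, 0.01], 0.86, [400, 261]), ([0.501, -0.052, 0.013], 0.73, [384, 234]), ([0.436, -0.027, 0.011], 0.64, [377, 255])]
top tray [([0.461, -0.076,
[... 592 characters left out ...]
 ([0.436, 0.56, -0.002], 0.59, [320, 299])]
side coffee_machine []
side knob_mid [([0.684, -0.138, 0.118], 0.44, [264, 138])]
side toggle_tip [([0.684, -0.14, -0.003], 0.49, [264, 169]), ([0.5, 0.061, 0.101], 0.43, [310, 168])]
side ring_1 [([0.436, -0.024, 0.019], 0.93, [330, 181]), ([0.501, -0.048, 0.016], 0.91, [311, 178]), ([0.412, -0.101, 0.014], 0.86, [337, 174]), ([0.481, -0.112, 0.016], 0.74, [318, 171])]
side tray [([0.458, -0.074, 0.018], 0.94, [324, 175]), ([0.501, -0.05, 0.017], 0.19, [311, 177]), ([0.435, -0.028, 0.02], 0.19, [330, 180])]
t 1.2 p [ 0.2485 -0.5735  0.2127] rot [[0.918, 0.397, 0.0], [0.397, -0.918, 0.0], [0.0, -0.0, -1.0]] f [-0.8  0.3  0.8] gw 0.08721117731646628
```

Run:
```python
import cv2
a=cv2.imread('pics/top0.png');b=cv2.imread('pics/side0.png')
cv2.imwrite('pics/a.png',cv2.resize(a[130:310,100:480],None,fx=2.1,fy=2.1,interpolation=cv2.INTER_CUBIC))
cv2.imwrite('pics/b.png',cv2.resize(b[60:380,160:420],None,fx=1.8,fy=1.8,interpolation=cv2.INTER_CUBIC))
```

```text
(no output)
```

View pics/a.png

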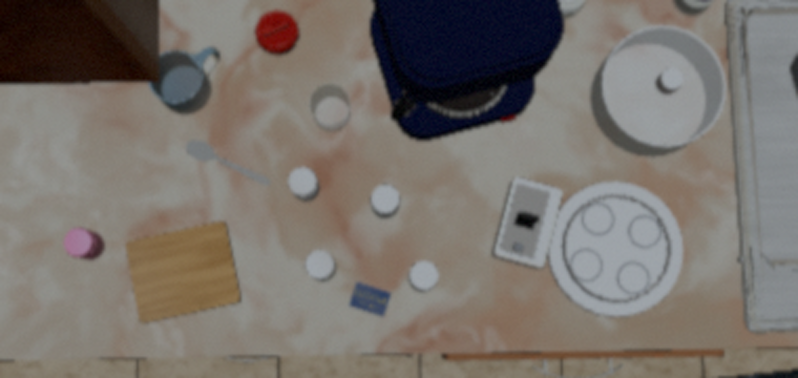

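View pics/b.png

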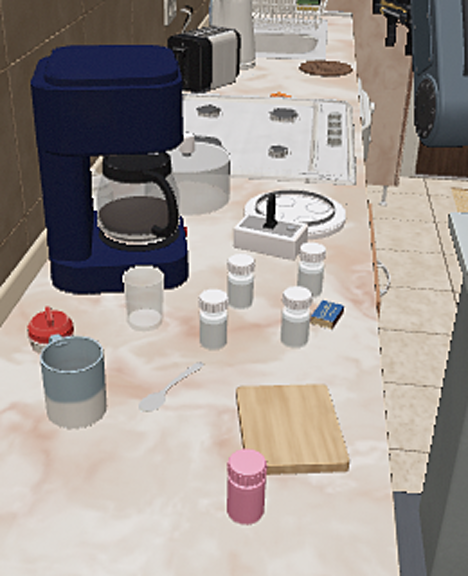

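The pictures show four white jars, at top-crop pixels (303,183), (386,200), (320,264) and (424,275), plus one pink decoy at (82,243). The maker is at (616,248) with its box and stud to the left, and the cover with its knob is at (670,80). The coffee machine stands between the jars and the cover, so I will keep in front of it.

```bash
cat >> h.py <<'E'
def plan(pts,start=None,rot=None):
    s=robot.get_obs(); p=np.array(s['position'] if start is None else start); M=R.from_quat(s['tool_rot']).as_matrix() if rot is None else rot
    for w in pts:
        w=np.array(w); d=M.T@(w-p)*1000; print('->',w,np.round(d).astype(int),'len',round(np.linalg.norm(d))); p=w
E
python3 - <<'E'
from h import *
plan([(.45,-.32,.213),(.46,-.02,.213),(.4225,.2115,.213),(.4225,.2115,.048),(.4225,.2115,.190),(.481,-.116,.190),(.481,-.116,.063)])
E
```

```text
-> [ 0.45  -0.32   0.213] [ 286 -152    0] len 324
-> [ 0.46  -0.02   0.213] [ 128 -271    0] len 300
-> [0.4225 0.2115 0.213 ] [  58 -227    0] len 235
-> [0.4225 0.2115 0.048 ] [  0   0 165] len 165
-> [0.4225 0.2115 0.19  ] [   0    0 -142] len 142
-> [ 0.481 -0.116  0.19 ] [-76 324   0] len 333
-> [ 0.481 -0.116  0.063] [  0   0 127] len 127
```

>>> move_arm(
  series="286 -152 0 0 0 0;286 -152 0 0 0 0;286 -152 0 0 0 0;286 -152 0 0 0 0;286 -152 0 0 0 0;286 -152 0 0 0 0;286 -152 0 0 0 0;286 -152 0 0 0 0",
  jaw=1,
)

```text
time: 1.87
position: [0.4519, -0.3175, 0.213]
tool_rot: [0.979, 0.204, 0.0, -0.0]
ft_force: [-0.2, -0.2, -0.7]
grip_width: 0.0869
grip_force: 0.0
```

>>> move_arm(
  series="128 -271 0 0 0 0;128 -271 0 0 0 0;128 -271 0 0 0 0;128 -271 0 0 0 0;128 -271 0 0 0 0;128 -271 0 0 0 0;128 -271 0 0 0 0;128 -271 0 0 0 0",
)

```text
time: 2.53
position: [0.4586, -0.0152, 0.2128]
tool_rot: [0.979, 0.205, -0.0, -0.002]
ft_force: [-0.4, 0.0, -0.8]
grip_width: 0.0871
grip_force: 0.0
```

>>> move_arm(
  series="58 -227 0 0 0 0;58 -227 0 0 0 0;58 -227 0 0 0 0;58 -227 0 0 0 0;58 -227 0 0 0 0;58 -227 0 0 0 0;58 -227 0 0 0 0;58 -227 0 0 0 0",
)

```text
time: 3.2
position: [0.4232, 0.2114, 0.2129]
tool_rot: [0.979, 0.205, 0.0, 0.0]
ft_force: [0.3, 0.0, -0.1]
grip_width: 0.0872
grip_force: 0.0
```

>>> move_arm(
  series="0 0 40 0 0 0;0 0 80 0 0 0;0 0 120 0 0 0;0 0 150 0 0 0;0 0 165 0 0 0;0 0 165 0 0 0",
)

```text
time: 3.7
position: [0.4216, 0.2083, 0.0447]
tool_rot: [0.979, 0.202, -0.004, 0.0]
ft_force: [-0.8, -0.3, 0.5]
grip_width: 0.0868
grip_force: 0.0
```

>>> move_arm(
  series="0 0 0 0 0 0;0 0 0 0 0 0;0 0 0 0 0 0;0 0 0 0 0 0;0 0 0 0 0 0;0 0 0 0 0 0;0 0 0 0 0 0;0 0 0 0 0 0",
  jaw=0,
  newtons=25,
)

```text
time: 4.37
position: [0.4233, 0.2107, 0.0481]
tool_rot: [0.979, 0.203, 0.0, -0.0]
ft_force: [-0.4, -0.6, -0.8]
grip_width: 0.0417
grip_force: 0.0
```

>>> move_arm(
  series="0 0 -30 0 0 0;0 0 -65 0 0 0;0 0 -100 0 0 0;0 0 -130 0 0 0;0 0 -142 0 0 0;0 0 -142 0 0 0",
)

```text
time: 4.87
position: [0.425, 0.2112, 0.1926]
tool_rot: [0.979, 0.203, 0.004, -0.0]
ft_force: [0.9, 0.8, -3.2]
grip_width: 0.0403
grip_force: 25.0
```

>>> move_arm(
  series="-76 324 0 0 0 0;-76 324 0 0 0 0;-76 324 0 0 0 0;-76 324 0 0 0 0;-76 324 0 0 0 0;-76 324 0 0 0 0;-76 324 0 0 0 0;-76 324 0 0 0 0",
)

```text
time: 5.53
position: [0.4808, -0.1184, 0.1878]
tool_rot: [0.979, 0.203, -0.002, -0.001]
ft_force: [1.0, 1.6, -2.4]
grip_width: 0.04
grip_force: 25.0
```

>>> move_arm(
  series="0 0 0 0 0 0;0 0 0 0 0 0",
)

```text
time: 5.7
position: [0.4817, -0.119, 0.1879]
tool_rot: [0.98, 0.201, -0.001, -0.001]
ft_force: [0.4, 0.1, -3.3]
grip_width: 0.0401
grip_force: 25.0
```

Run:
```python
from h import *
s=st()
c=shot('side','s1.png'); u=px(c,s['position']).astype(int); print(u)
cv2.imwrite('pics/s1c.png',cv2.resize(c['img'][90:280,200:400,::-1],None,fx=3,fy=3,interpolation=cv2.INTER_CUBIC))
plan([(.481,-.116,.063)])
```

```text
t 5.7 p [ 0.4817 -0.119   0.1879] rot [[0.919, 0.393, -0.003], [0.393, -0.919, 0.001], [-0.002, -0.002, -1.0]] f [ 0.4  0.1 -3.3] gw 0.04014550658682798
[321 124]
-> [ 0.481 -0.116  0.063] [  1   0 125] len 125
```

View pics/s1c.png

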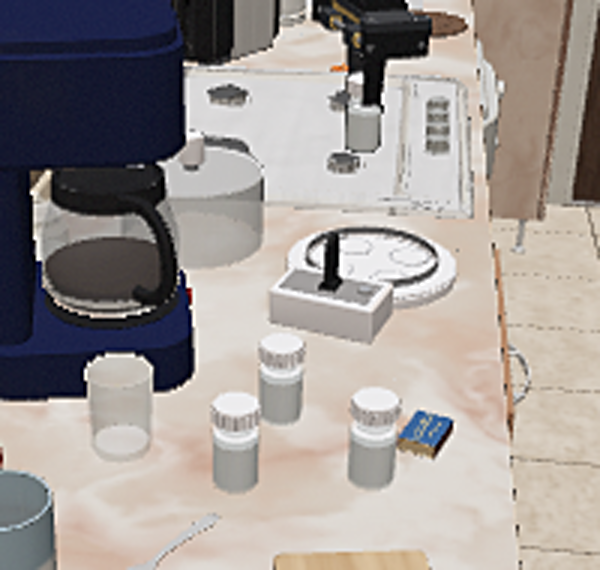

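>>> move_arm(
  series="0 0 40 0 0 0;0 0 80 0 0 0;0 0 105 0 0 0;0 0 118 0 0 0;0 0 123 0 0 0;0 0 126 0 0 0;0 0 126 0 0 0;0 0 126 0 0 0",
)

```text
time: 6.42
position: [0.483, -0.1166, 0.0645]
tool_rot: [0.979, 0.203, 0.001, 0.001]
ft_force: [0.5, 0.5, -2.9]
grip_width: 0.0401
grip_force: 25.0
```

>>> move_arm(
  series="0 0 0 0 0 0;0 0 0 0 0 0;0 0 0 0 0 0;0 0 0 0 0 0;0 0 0 0 0 0",
  jaw=0.85,
)

```text
time: 6.83
position: [0.4826, -0.1172, 0.0643]
tool_rot: [0.979, 0.203, 0.001, 0.0]
ft_force: [1.2, -0.1, 0.2]
grip_width: 0.0659
grip_force: 0.0
```

>>> move_arm(
  series="0 0 -30 0 0 0;0 0 -60 0 0 0;0 0 -78 0 0 0;0 0 -78 0 0 0",
)

```text
time: 7.17
position: [0.4849, -0.1182, 0.1454]
tool_rot: [0.979, 0.203, 0.003, 0.003]
ft_force: [0.2, -0.6, 1.2]
grip_width: 0.0735
grip_force: 0.0
```

>>> move_arm(
  series="0 0 0 0 0 0;0 0 0 0 0 0;0 0 0 0 0 0;0 0 0 0 0 0;0 0 0 0 0 0;0 0 0 0 0 0;0 0 0 0 0 0;0 0 0 0 0 0",
  jaw=0,
)

```text
time: 7.83
position: [0.4821, -0.1169, 0.1415]
tool_rot: [0.979, 0.203, -0.0, -0.0]
ft_force: [0.3, 0.1, -0.6]
grip_width: 0.0283
grip_force: 0.0
```

Run:
```python
from h import *
s=st()
c=shot('side','s2.png');d=shot('top','t2.png')
for k in (c,d): print([(np.round(x['xyz'],3).tolist(),round(x['p'],2)) for x in robot.tip_of(k,'jar_1')])
cv2.imwrite('pics/s2c.png',np.hstack([cv2.resize(x,None,fx=3.5,fy=3.5,interpolation=cv2.INTER_CUBIC) for x in (c['img'][90:220,270:380,::-1],d['img'][190:320,340:450,::-1])]))
```

```text
t 7.83 p [ 0.4821 -0.1169  0.1415] rot [[0.918, 0.397, -0.0], [0.397, -0.918, 0.0], [-0.0, -0.0, -1.0]] f [ 0.3  0.1 -0.6] gw 0.02829293367133088
[([0.53, 0.261, 0.004], 0.86), ([0.557, 0.38, 0.003], 0.84), ([0.478, -0.12, 0.012], 0.82), ([0.475, 0.698, 0.0], 0.77), ([0.437, 0.358, -0.002], 0.58)]
[([0.478, 0.698, 0.0], 0.57), ([0.438, 0.353, -0.001], 0.5), ([0.53, 0.262, -0.002], 0.49), ([0.56, 0.382, 0.001], 0.47)]
```

View pics/s2c.png

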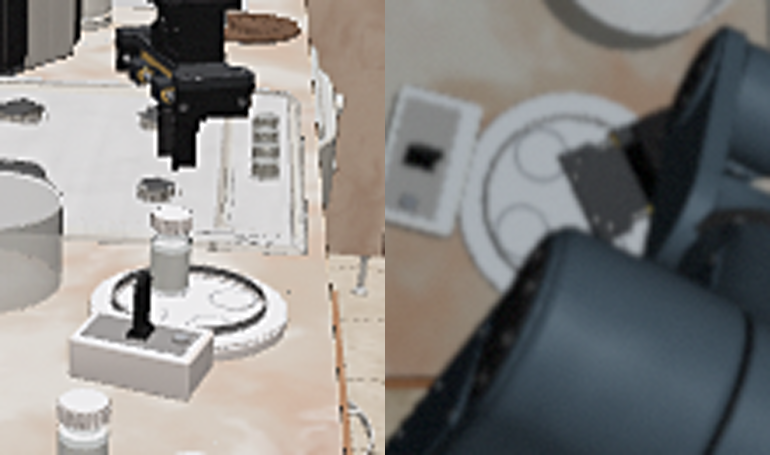

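The jar stands upright on the tray, at (170,250) in the left half. Next I press its cap with the closed fingertips.

>>> move_arm(
  series="0 0 10 0 0 0;0 0 20 0 0 0;0 0 25 0 0 0;0 0 29 0 0 0;0 0 32 0 0 0;0 0 34 0 0 0;0 0 36 0 0 0;0 0 36 0 0 0",
)

```text
time: 8.7
position: [0.4822, -0.1169, 0.1056]
tool_rot: [0.979, 0.203, -0.0, -0.0]
ft_force: [0.6, 0.3, 0.1]
grip_width: 0.0004
grip_force: 0.0
```

>>> move_arm(
  series="0 0 1 0 0 0;0 0 2 0 0 0;0 0 2 0 0 0",
)

```text
time: 8.95
position: [0.4823, -0.1169, 0.1038]
tool_rot: [0.979, 0.203, 0.0, 0.0]
ft_force: [0.6, 0.1, 0.3]
grip_width: 0.0006
grip_force: 0.0
```

>>> move_arm(
  series="0 0 1 0 0 0;0 0 2 0 0 0;0 0 2 0 0 0",
)

```text
time: 9.2
position: [0.4822, -0.1169, 0.1016]
tool_rot: [0.979, 0.203, -0.0, -0.0]
ft_force: [0.0, 0.3, -0.0]
grip_width: 0.0004
grip_force: 0.0
```

Run:
```python
from h import *
c=shot('side','s3.png')
print([(np.round(x['xyz'],3).tolist(),round(x['p'],2)) for x in robot.tip_of(c,'jar_1')])
print(px(c,[.4822,-.1169,.0796]),px(c,[.4822,-.1169,.1016]))
cv2.imwrite('pics/s3c.png',cv2.resize(c['img'][90:210,270:400,::-1],None,fx=4,fy=4,interpolation=cv2.INTER_CUBIC))
```

```text
[([0.558, 0.38, 0.003], 0.9), ([0.531, 0.261, 0.005], 0.84), ([0.478, -0.12, 0.012], 0.76), ([0.474, 0.698, 0.0], 0.74), ([0.435, 0.36, -0.002], 0.57)]
[319.26286731 154.16994499] [319.61843263 148.34967928]
```

View pics/s3c.png

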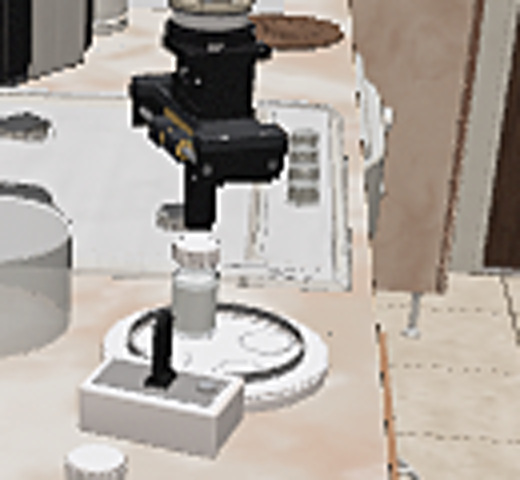

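The fingertips at (200,228) are only just at the cap top at (197,240), so I keep going down until the force rises.

>>> move_arm(
  series="0 0 1 0 0 0;0 0 2 0 0 0;0 0 3 0 0 0;0 0 4 0 0 0;0 0 4 0 0 0",
)

```text
time: 9.72
position: [0.4821, -0.1168, 0.0975]
tool_rot: [0.979, 0.203, -0.0, -0.0]
ft_force: [0.5, 0.0, -0.9]
grip_width: 0.0001
grip_force: 0.0
```

>>> move_arm(
  series="0 0 1 0 0 0;0 0 2 0 0 0;0 0 3 0 0 0;0 0 4 0 0 0;0 0 4 0 0 0",
)

```text
time: 10.13
position: [0.4821, -0.1169, 0.0935]
tool_rot: [0.979, 0.203, -0.0, -0.0]
ft_force: [0.2, 0.2, 0.2]
grip_width: 0.0
grip_force: 0.0
```

Run:
```python
from h import *
c=shot('side','s4.png');d=shot('top')
print([(np.round(x['xyz'],3).tolist(),round(x['p'],2)) for x in robot.tip_of(c,'jar_1')])
for z in (.014,.069,.088,.099,.0715,.0935): print(z,(px(c,[.478,-.12,z])-[270,90])*4)
a=cv2.resize(c['img'][90:210,270:400,::-1],None,fx=4,fy=4,interpolation=cv2.INTER_CUBIC)
cv2.imwrite('pics/s4c.png',a[100:400,80:400])
```

```text
[([0.473, 0.699, 0.0], 0.94), ([0.436, 0.356, -0.0], 0.83), ([0.532, 0.259, 0.002], 0.71), ([0.557, 0.383, 0.003], 0.57), ([0.479, -0.118, 0.01], 0.5)]
0.014 [197.75222568 323.17243916]
0.069 [201.27867259 266.78390452]
0.088 [202.52515538 246.85241542]
0.099 [203.25361245 235.20425284]
0.0715 [201.44183963 264.17483339]
0.0935 [202.88875494 241.03839152]
```

View pics/s4c.png

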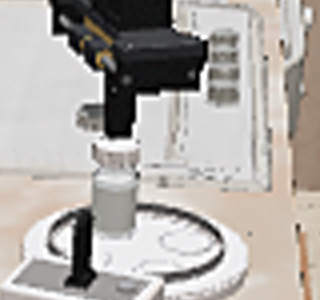

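>>> move_arm(
  series="0 0 1 0 0 0;0 0 2 0 0 0;0 0 3 0 0 0;0 0 4 0 0 0;0 0 4 0 0 0",
)

```text
time: 10.7
position: [0.4821, -0.1169, 0.0895]
tool_rot: [0.979, 0.203, -0.0, -0.0]
ft_force: [-0.4, 0.3, 0.4]
grip_width: 0.0006
grip_force: 0.0
```

>>> move_arm(
  series="0 0 1 0 0 0;0 0 2 0 0 0;0 0 3 0 0 0;0 0 3 0 0 0",
)

```text
time: 11.03
position: [0.4823, -0.117, 0.0871]
tool_rot: [0.979, 0.203, 0.0, 0.0]
ft_force: [-0.9, -0.3, 3.1]
grip_width: 0.0003
grip_force: 1.9
```

Run:
```python
from h import *
st()
c=shot('side','s5.png');d=shot('top')
cv2.imwrite('pics/s5c.png',np.hstack([cv2.resize(x,None,fx=6,fy=6,interpolation=cv2.INTER_CUBIC) for x in (c['img'][110:200,290:350,::-1],d['img'][200:290,360:430,::-1])]))
```

```text
t 11.03 p [ 0.4823 -0.117   0.0871] rot [[0.918, 0.398, 0.0], [0.398, -0.918, -0.0], [0.0, 0.0, -1.0]] f [-0.9 -0.3  3.1] gw 0.0003080601205762425
```

View pics/s5c.png

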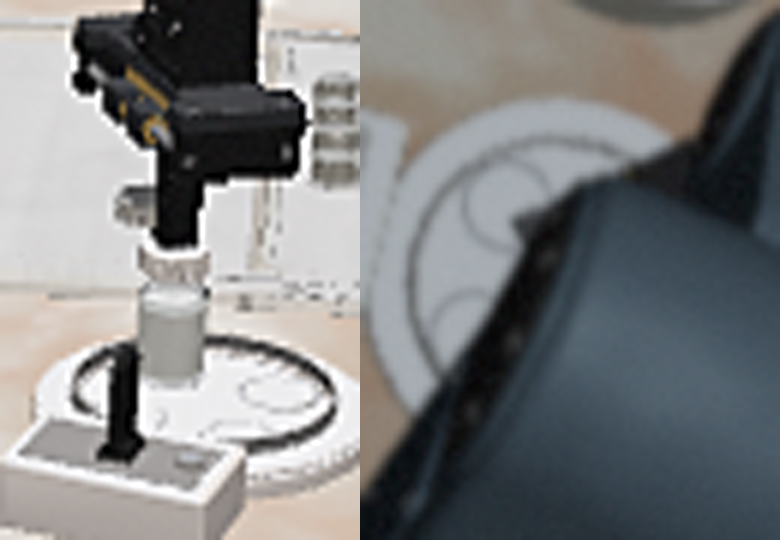

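>>> move_arm(
  series="0 0 1 0 0 0;0 0 2 0 0 0;0 0 3 0 0 0;0 0 4 0 0 0;0 0 4 0 0 0",
)

```text
time: 11.55
position: [0.4824, -0.117, 0.0832]
tool_rot: [0.979, 0.203, 0.0, 0.0]
ft_force: [-0.8, 0.2, 4.8]
grip_width: 0.001
grip_force: 2.6
```

>>> move_arm(
  series="0 0 1 0 0 0;0 0 2 0 0 0;0 0 3 0 0 0;0 0 4 0 0 0;0 0 4 0 0 0",
)

```text
time: 11.97
position: [0.4824, -0.117, 0.0791]
tool_rot: [0.979, 0.203, 0.0, 0.0]
ft_force: [-0.8, 0.2, 5.0]
grip_width: 0.0006
grip_force: 2.7
```

>>> move_arm(
  series="0 0 1 0 0 0;0 0 2 0 0 0;0 0 3 0 0 0;0 0 3 0 0 0",
)

```text
time: 12.3
position: [0.4826, -0.117, 0.0784]
tool_rot: [0.979, 0.203, 0.001, 0.001]
ft_force: [-4.1, 2.0, 23.9]
grip_width: 0.0004
grip_force: 12.2
```

>>> move_arm(
  series="0 0 1 0 0 0;0 0 2 0 0 0;0 0 2 0 0 0",
)

```text
time: 12.55
position: [0.4828, -0.1171, 0.0782]
tool_rot: [0.979, 0.203, 0.001, 0.001]
ft_force: [-6.8, 2.7, 39.4]
grip_width: 0.0005
grip_force: 19.8
```

>>> move_arm(
  series="0 0 1 0 0 0;0 0 2 0 0 0;0 0 2 0 0 0",
)

```text
time: 12.8
position: [0.483, -0.1171, 0.078]
tool_rot: [0.979, 0.203, 0.002, 0.001]
ft_force: [-9.6, 4.1, 55.0]
grip_width: 0.0005
grip_force: 27.6
```

The cap hit its hard stop at TCP z about 0.078, so it is home. The reported TCP sits about 30 mm low relative to the true fingertips, and I will allow for that.

>>> move_arm(
  series="0 0 -30 0 0 0;0 0 -65 0 0 0;0 0 -100 0 0 0;0 0 -119 0 0 0;0 0 -119 0 0 0",
  jaw=1,
)

```text
time: 13.22
position: [0.4852, -0.1182, 0.195]
tool_rot: [0.979, 0.203, 0.004, 0.003]
ft_force: [0.8, -1.4, -0.2]
grip_width: 0.0263
grip_force: 0.0
```

>>> move_arm(
  series="98 -165 0 0 0 0;98 -165 0 0 0 0;98 -165 0 0 0 0;98 -165 0 0 0 0;98 -165 0 0 0 0;98 -165 0 0 0 0",
)

```text
time: 13.72
position: [0.5057, 0.078, 0.1893]
tool_rot: [0.979, 0.206, -0.001, -0.001]
ft_force: [0.7, -0.2, -0.3]
grip_width: 0.0659
grip_force: 0.0
```

>>> move_arm(
  series="97 -164 0 0 0 0;97 -164 0 0 0 0;97 -164 0 0 0 0;97 -164 0 0 0 0;97 -164 0 0 0 0;97 -164 0 0 0 0;97 -164 0 0 0 0",
)

```text
time: 14.3
position: [0.5297, 0.2628, 0.1891]
tool_rot: [0.979, 0.204, -0.001, 0.0]
ft_force: [-0.0, 0.0, 0.4]
grip_width: 0.0868
grip_force: 0.0
```

Run:
```python
from h import *
s=st()
c=shot('side')
print([(np.round(x['xyz'],3).tolist(),round(x['p'],2)) for x in robot.tip_of(c,'jar_1')])
plan([(.531,.2615,.05),(.531,.2615,.19),(.437,-.028,.19),(.437,-.028,.064)],rot=R.from_quat([.979,.2035,0,0]).as_matrix())
```

```text
t 14.3 p [0.5297 0.2628 0.1891] rot [[0.917, 0.4, -0.002], [0.4, -0.917, -0.001], [-0.003, 0.0, -1.0]] f [-0.   0.   0.4] gw 0.08680844329387928
[([0.556, 0.382, 0.003], 0.98), ([0.531, 0.259, 0.006], 0.84), ([0.436, 0.356, -0.004], 0.57)]
-> [0.531  0.2615 0.05  ] [  1   0 140] len 140
-> [0.531  0.2615 0.19  ] [   0    0 -140] len 140
-> [ 0.437 -0.028  0.19 ] [-202  228    0] len 304
-> [ 0.437 -0.028  0.064] [  0   0 126] len 126
```

>>> move_arm(
  series="0 0 40 0 0 0;0 0 80 0 0 0;0 0 115 0 0 0;0 0 133 0 0 0;0 0 140 0 0 0;0 0 140 0 0 0;0 0 140 0 0 0",
)

```text
time: 14.98
position: [0.5312, 0.2615, 0.0513]
tool_rot: [0.979, 0.202, 0.0, 0.0]
ft_force: [0.3, 0.7, -0.4]
grip_width: 0.0871
grip_force: 0.0
```

>>> move_arm(
  series="0 0 0 0 0 0;0 0 0 0 0 0;0 0 0 0 0 0;0 0 0 0 0 0;0 0 0 0 0 0;0 0 0 0 0 0;0 0 0 0 0 0;0 0 0 0 0 0",
  jaw=0,
)

```text
time: 15.65
position: [0.5303, 0.2626, 0.0508]
tool_rot: [0.979, 0.203, -0.0, 0.0]
ft_force: [-0.5, 0.5, -0.1]
grip_width: 0.0418
grip_force: 0.0
```

>>> move_arm(
  series="0 0 0 0 0 0;0 0 -30 0 0 0;0 0 -65 0 0 0;0 0 -100 0 0 0;0 0 -130 0 0 0;0 0 -140 0 0 0;0 0 -140 0 0 0",
)

```text
time: 16.23
position: [0.5322, 0.2631, 0.1935]
tool_rot: [0.979, 0.203, 0.003, -0.0]
ft_force: [-0.2, -0.3, -1.9]
grip_width: 0.0405
grip_force: 25.0
```

>>> move_arm(
  series="-202 228 0 0 0 0;-202 228 0 0 0 0;-202 228 0 0 0 0;-202 228 0 0 0 0;-202 228 0 0 0 0;-202 228 0 0 0 0;-202 228 0 0 0 0;-202 228 0 0 0 0",
)

```text
time: 16.9
position: [0.4321, -0.0305, 0.1885]
tool_rot: [0.98, 0.201, -0.003, -0.001]
ft_force: [0.6, 0.9, -2.0]
grip_width: 0.0408
grip_force: 25.0
```

>>> move_arm(
  series="0 0 0 0 0 0;0 0 0 0 0 0;0 0 0 0 0 0",
)

```text
time: 17.15
position: [0.435, -0.0262, 0.1896]
tool_rot: [0.979, 0.203, -0.001, -0.001]
ft_force: [-0.5, 1.0, -2.2]
grip_width: 0.0403
grip_force: 25.0
```

>>> move_arm(
  series="0 0 40 0 0 0;0 0 80 0 0 0;0 0 105 0 0 0;0 0 117 0 0 0;0 0 122 0 0 0;0 0 126 0 0 0;0 0 126 0 0 0;0 0 126 0 0 0",
)

```text
time: 17.82
position: [0.4365, -0.0267, 0.0653]
tool_rot: [0.979, 0.204, 0.001, 0.0]
ft_force: [-0.9, -0.4, -1.2]
grip_width: 0.0403
grip_force: 25.0
```

>>> move_arm(
  series="0 0 0 0 0 0;0 0 0 0 0 0;0 0 0 0 0 0;0 0 0 0 0 0;0 0 0 0 0 0",
  jaw=0.75,
)

```text
time: 18.23
position: [0.436, -0.0272, 0.0652]
tool_rot: [0.979, 0.203, 0.001, 0.0]
ft_force: [0.2, 1.5, 0.0]
grip_width: 0.0625
grip_force: 0.0
```

>>> move_arm(
  series="0 0 -30 0 0 0;0 0 -60 0 0 0;0 0 -78 0 0 0;0 0 -78 0 0 0",
)

```text
time: 18.57
position: [0.4381, -0.0278, 0.1459]
tool_rot: [0.979, 0.203, 0.003, 0.002]
ft_force: [0.4, -0.3, -0.5]
grip_width: 0.0652
grip_force: 0.0
```

>>> move_arm(
  series="0 0 0 0 0 0;0 0 0 0 0 0;0 0 0 0 0 0;0 0 0 0 0 0;0 0 0 0 0 0;0 0 0 0 0 0;0 0 0 0 0 0;0 0 0 0 0 0",
  jaw=0,
)

```text
time: 19.23
position: [0.4356, -0.027, 0.1425]
tool_rot: [0.979, 0.203, -0.0, -0.0]
ft_force: [-0.5, -0.7, -0.0]
grip_width: 0.0198
grip_force: 0.0
```

>>> move_arm(
  series="0 0 10 0 0 0;0 0 20 0 0 0;0 0 30 0 0 0;0 0 36 0 0 0;0 0 42 0 0 0;0 0 46 0 0 0;0 0 48 0 0 0;0 0 48 0 0 0",
)

```text
time: 19.9
position: [0.4356, -0.027, 0.0945]
tool_rot: [0.979, 0.203, -0.0, -0.0]
ft_force: [1.0, 0.0, -1.2]
grip_width: 0.0004
grip_force: 0.0
```

>>> move_arm(
  series="0 0 3 0 0 0;0 0 6 0 0 0;0 0 9 0 0 0;0 0 12 0 0 0;0 0 15 0 0 0;0 0 17 0 0 0;0 0 19 0 0 0;0 0 19 0 0 0",
)

```text
time: 20.57
position: [0.436, -0.0271, 0.0783]
tool_rot: [0.979, 0.203, 0.001, 0.001]
ft_force: [-4.2, 1.2, 30.2]
grip_width: 0.0003
grip_force: 15.0
```

>>> move_arm(
  series="0 0 -30 0 0 0;0 0 -65 0 0 0;0 0 -100 0 0 0;0 0 -115 0 0 0;0 0 -115 0 0 0",
  jaw=1,
)

```text
time: 20.98
position: [0.4383, -0.0278, 0.1942]
tool_rot: [0.979, 0.203, 0.004, 0.002]
ft_force: [0.3, 0.0, 0.7]
grip_width: 0.0256
grip_force: 0.0
```

>>> move_arm(
  series="20 -44 0 0 0 -7;40 -88 0 0 0 -14;60 -132 0 0 0 -21;77 -175 0 0 0 -28;77 -175 0 0 0 -35;77 -175 0 0 0 -42;77 -175 0 0 0 -45;77 -175 0 0 0 -45",
)

```text
time: 21.65
position: [0.4356, 0.1648, 0.1893]
tool_rot: [0.826, 0.563, -0.001, -0.001]
ft_force: [-0.7, -0.9, -1.2]
grip_width: 0.0789
grip_force: 0.0
```

>>> move_arm(
  series="35 -14 0 0 0 -7;70 -28 0 0 0 -14;105 -42 0 0 0 -21;140 -56 0 0 0 -28;178 -70 0 0 0 -35;178 -70 0 0 0 -42;178 -70 0 0 0 -45;178 -70 0 0 0 -45",
)

```text
time: 22.32
position: [0.4364, 0.3556, 0.1893]
tool_rot: [0.549, 0.836, -0.001, -0.001]
ft_force: [-0.1, -0.8, -0.0]
grip_width: 0.0873
grip_force: 0.0
```

Run:
```python
from h import *
s=st()
c=shot('side');d=shot('top')
for k in (c,d): print([(np.round(x['xyz'],3).tolist(),round(x['p'],2)) for x in robot.tip_of(k,'jar_1')])
plan([(.437,.355,.05),(.437,.355,.19),(.416,-.097,.19),(.416,-.097,.064)])
```

```text
t 22.32 p [0.4364 0.3556 0.1893] rot [[-0.398, 0.917, -0.002], [0.917, 0.398, -0.001], [-0.0, -0.002, -1.0]] f [-0.1 -0.8 -0. ] gw 0.0873008956778323
[([0.437, 0.362, -0.002], 0.69), ([0.481, -0.119, 0.011], 0.66), ([0.558, 0.384, 0.001], 0.64), ([0.479, 0.697, 0.002], 0.59), ([0.439, -0.026, 0.018], 0.58)]
[([0.437, -0.025, 0.014], 0.74), ([0.483, -0.115, 0.015], 0.63), ([0.476, 0.7, -0.0], 0.5)]
-> [0.437 0.355 0.05 ] [  0   0 140] len 140
-> [0.437 0.355 0.19 ] [   0    0 -140] len 140
-> [ 0.416 -0.097  0.19 ] [-407 -198    0] len 452
-> [ 0.416 -0.097  0.064] [  0   0 126] len 126
```

>>> move_arm(
  series="2 0 40 0 0 0;2 0 80 0 0 0;2 0 115 0 0 0;2 0 133 0 0 0;2 0 140 0 0 0;2 0 140 0 0 0;2 0 140 0 0 0",
)

```text
time: 23.1
position: [0.4372, 0.3573, 0.0513]
tool_rot: [0.549, 0.836, 0.0, 0.0]
ft_force: [0.2, 0.2, -0.1]
grip_width: 0.0872
grip_force: 0.0
```

>>> move_arm(
  series="0 0 0 0 0 0;0 0 0 0 0 0;0 0 0 0 0 0;0 0 0 0 0 0;0 0 0 0 0 0;0 0 0 0 0 0;0 0 0 0 0 0;0 0 0 0 0 0",
  jaw=0,
)

```text
time: 23.77
position: [0.4364, 0.3574, 0.0508]
tool_rot: [0.549, 0.836, 0.0, 0.0]
ft_force: [0.8, 1.1, 0.5]
grip_width: 0.0412
grip_force: 0.6
```

>>> move_arm(
  series="0 0 0 0 0 0;0 0 -30 0 0 0;0 0 -65 0 0 0;0 0 -100 0 0 0;0 0 -130 0 0 0;0 0 -140 0 0 0;0 0 -140 0 0 0",
)

```text
time: 24.35
position: [0.4377, 0.3581, 0.1931]
tool_rot: [0.549, 0.836, 0.003, 0.001]
ft_force: [-0.1, -0.7, -3.3]
grip_width: 0.0406
grip_force: 25.0
```

>>> move_arm(
  series="-205 -99 0 0 0 0;-205 -99 0 0 0 0;-205 -99 0 0 0 0;-205 -99 0 0 0 0;-205 -99 0 0 0 0;-205 -99 0 0 0 0;-205 -99 0 0 0 0",
)

```text
time: 24.93
position: [0.4246, 0.1262, 0.1884]
tool_rot: [0.551, 0.835, -0.002, -0.002]
ft_force: [0.1, 0.2, -2.6]
grip_width: 0.0404
grip_force: 25.0
```

>>> move_arm(
  series="-204 -99 0 0 0 0;-204 -99 0 0 0 0;-204 -99 0 0 0 0;-204 -99 0 0 0 0;-204 -99 0 0 0 0;-204 -99 0 0 0 0;-204 -99 0 0 0 0;-204 -99 0 0 0 0",
)

```text
time: 25.6
position: [0.4164, -0.0965, 0.1892]
tool_rot: [0.55, 0.835, 0.0, -0.002]
ft_force: [0.0, 0.2, -1.8]
grip_width: 0.0402
grip_force: 25.0
```

>>> move_arm(
  series="0 0 0 0 0 0;0 0 0 0 0 0;0 0 0 0 0 0",
)

```text
time: 25.85
position: [0.4168, -0.0951, 0.1903]
tool_rot: [0.548, 0.837, 0.0, -0.001]
ft_force: [0.0, -1.0, -2.7]
grip_width: 0.0402
grip_force: 25.0
```

>>> move_arm(
  series="0 0 40 0 0 0;0 0 80 0 0 0;0 0 105 0 0 0;0 0 117 0 0 0;0 0 122 0 0 0;0 0 126 0 0 0;0 0 126 0 0 0;0 0 126 0 0 0",
)

```text
time: 26.52
position: [0.4182, -0.0967, 0.0654]
tool_rot: [0.548, 0.836, 0.0, 0.001]
ft_force: [-0.7, 0.4, -2.0]
grip_width: 0.04
grip_force: 25.0
```

>>> move_arm(
  series="0 0 0 0 0 0;0 0 0 0 0 0;0 0 0 0 0 0;0 0 0 0 0 0;0 0 0 0 0 0",
  jaw=0.75,
)

```text
time: 26.93
position: [0.4175, -0.0969, 0.0651]
tool_rot: [0.549, 0.836, 0.0, 0.001]
ft_force: [0.2, 0.0, -0.4]
grip_width: 0.0624
grip_force: 0.0
```

>>> move_arm(
  series="0 0 -30 0 0 0;0 0 -60 0 0 0;0 0 -78 0 0 0;0 0 -78 0 0 0",
)

```text
time: 27.27
position: [0.4195, -0.0979, 0.1458]
tool_rot: [0.549, 0.836, 0.0, 0.004]
ft_force: [1.1, -0.2, -1.1]
grip_width: 0.065
grip_force: 0.0
```

>>> move_arm(
  series="0 0 0 0 0 0;0 0 0 0 0 0;0 0 0 0 0 0;0 0 0 0 0 0;0 0 0 0 0 0;0 0 0 0 0 0;0 0 0 0 0 0;0 0 0 0 0 0",
  jaw=0,
)

```text
time: 27.93
position: [0.4171, -0.0967, 0.1425]
tool_rot: [0.549, 0.836, -0.0, -0.0]
ft_force: [1.4, -0.1, 0.5]
grip_width: 0.0201
grip_force: 0.0
```

>>> move_arm(
  series="0 0 10 0 0 0;0 0 20 0 0 0;0 0 30 0 0 0;0 0 36 0 0 0;0 0 42 0 0 0;0 0 46 0 0 0;0 0 48 0 0 0;0 0 48 0 0 0",
)

```text
time: 28.6
position: [0.4171, -0.0967, 0.0945]
tool_rot: [0.549, 0.836, -0.0, -0.0]
ft_force: [-0.2, -1.2, -0.6]
grip_width: 0.0003
grip_force: 0.0
```

>>> move_arm(
  series="0 0 3 0 0 0;0 0 6 0 0 0;0 0 9 0 0 0;0 0 12 0 0 0;0 0 15 0 0 0;0 0 17 0 0 0;0 0 19 0 0 0;0 0 19 0 0 0",
)

```text
time: 29.27
position: [0.4177, -0.097, 0.0783]
tool_rot: [0.549, 0.836, 0.0, 0.001]
ft_force: [-3.9, 0.8, 30.9]
grip_width: 0.0004
grip_force: 15.1
```

>>> move_arm(
  series="0 0 -30 0 0 0;0 0 -65 0 0 0;0 0 -100 0 0 0;0 0 -115 0 0 0;0 0 -115 0 0 0",
  jaw=1,
)

```text
time: 29.68
position: [0.4196, -0.0979, 0.1941]
tool_rot: [0.549, 0.836, 0.0, 0.004]
ft_force: [0.5, -0.3, -0.1]
grip_width: 0.0261
grip_force: 0.0
```

>>> move_arm(
  series="157 75 0 0 0 0;157 75 0 0 0 0;157 75 0 0 0 0;157 75 0 0 0 0;157 75 0 0 0 0;157 75 0 0 0 0;157 75 0 0 0 0",
)

```text
time: 30.27
position: [0.4231, 0.0772, 0.1899]
tool_rot: [0.548, 0.836, -0.001, -0.001]
ft_force: [0.8, -0.6, 0.1]
grip_width: 0.0723
grip_force: 0.0
```

>>> move_arm(
  series="156 75 0 0 0 0;156 75 0 0 0 0;156 75 0 0 0 0;156 75 0 0 0 0;156 75 0 0 0 0;156 75 0 0 0 0;156 75 0 0 0 0",
)

```text
time: 30.85
position: [0.4305, 0.2483, 0.1901]
tool_rot: [0.549, 0.836, -0.001, -0.0]
ft_force: [0.4, 0.3, -0.4]
grip_width: 0.087
grip_force: 0.0
```

>>> move_arm(
  series="70 169 0 0 0 0;70 169 0 0 0 0;70 169 0 0 0 0;70 169 0 0 0 0;70 169 0 0 0 0;70 169 0 0 0 0;70 169 0 0 0 0;70 169 0 0 0 0",
)

```text
time: 31.52
position: [0.5569, 0.3784, 0.19]
tool_rot: [0.55, 0.835, -0.002, -0.001]
ft_force: [0.2, -0.3, -0.1]
grip_width: 0.087
grip_force: 0.0
```

Run:
```python
from h import *
s=st()
c=shot('side');d=shot('top')
for k in (c,d):
  for t in('jar_1','cover'): print([(np.round(x['xyz'],3).tolist(),round(x['p'],2)) for x in robot.tip_of(k,t)])
plan([(.557,.382,.05),(.557,.382,.19),(.43,.25,.19),(.503,-.051,.19),(.503,-.051,.064)])
```

```text
t 31.52 p [0.5569 0.3784 0.19  ] rot [[-0.395, 0.919, -0.003], [0.919, 0.395, -0.002], [-0.001, -0.004, -1.0]] f [ 0.2 -0.3 -0.1] gw 0.0869564889166903
[([0.474, 0.699, 0.001], 0.93), ([0.439, -0.028, 0.018], 0.79), ([0.555, 0.383, 0.003], 0.6), ([0.417, -0.091, 0.012], 0.44)]
[([0.685, -0.138, 0.001], 0.89)]
[([0.476, 0.698, 0.0], 0.71), ([0.486, -0.116, 0.016], 0.7), ([0.415, -0.094, 0.01], 0.67), ([0.436, -0.027, 0.013], 0.57)]
[([0.683, -0.136, 0.0], 0.69)]
-> [0.557 0.382 0.05 ] [  1   0 141] len 141
-> [0.557 0.382 0.19 ] [   0    0 -140] len 140
-> [0.43 0.25 0.19] [ -71 -169    0] len 183
-> [ 0.503 -0.051  0.19 ] [-305  -53    0] len 310
-> [ 0.503 -0.051  0.064] [  0   0 126] len 126
```

>>> move_arm(
  series="2 0 40 0 0 0;2 0 80 0 0 0;2 0 115 0 0 0;2 0 133 0 0 0;2 0 140 0 0 0;2 0 140 0 0 0;2 0 140 0 0 0",
)

```text
time: 32.4
position: [0.5576, 0.3837, 0.0517]
tool_rot: [0.549, 0.836, 0.001, 0.0]
ft_force: [0.1, 0.2, 0.4]
grip_width: 0.0865
grip_force: 0.0
```

>>> move_arm(
  series="0 0 0 0 0 0;0 0 0 0 0 0;0 0 0 0 0 0;0 0 0 0 0 0;0 0 0 0 0 0;0 0 0 0 0 0;0 0 0 0 0 0;0 0 0 0 0 0",
  jaw=0,
)

```text
time: 33.07
position: [0.5568, 0.3832, 0.0507]
tool_rot: [0.549, 0.836, -0.0, -0.0]
ft_force: [-1.2, -0.5, 0.1]
grip_width: 0.0413
grip_force: 0.5
```

>>> move_arm(
  series="0 0 0 0 0 0;0 0 -30 0 0 0;0 0 -65 0 0 0;0 0 -100 0 0 0;0 0 -130 0 0 0;0 0 -140 0 0 0;0 0 -140 0 0 0",
)

```text
time: 33.65
position: [0.5587, 0.3843, 0.194]
tool_rot: [0.549, 0.836, 0.003, 0.002]
ft_force: [0.1, -0.3, -1.7]
grip_width: 0.0407
grip_force: 25.0
```

>>> move_arm(
  series="-71 -169 0 0 0 0;-71 -169 0 0 0 0;-71 -169 0 0 0 0;-71 -169 0 0 0 0;-71 -169 0 0 0 0;-71 -169 0 0 0 0;-71 -169 0 0 0 0",
)

```text
time: 34.23
position: [0.4284, 0.2502, 0.189]
tool_rot: [0.549, 0.836, -0.001, -0.001]
ft_force: [0.4, 0.2, -1.7]
grip_width: 0.0403
grip_force: 25.0
```

>>> move_arm(
  series="-307 -53 0 0 0 0;-307 -53 0 0 0 0;-307 -53 0 0 0 0;-307 -53 0 0 0 0;-307 -53 0 0 0 0;-307 -53 0 0 0 0;-307 -53 0 0 0 0;-307 -53 0 0 0 0",
)

```text
time: 34.9
position: [0.5071, -0.0568, 0.19]
tool_rot: [0.55, 0.835, -0.0, 0.002]
ft_force: [0.4, 0.0, -1.0]
grip_width: 0.04
grip_force: 25.1
```

>>> move_arm(
  series="0 0 0 0 0 0;0 0 0 0 0 0;0 0 0 0 0 0",
)

```text
time: 35.15
position: [0.5035, -0.051, 0.1897]
tool_rot: [0.549, 0.836, 0.0, -0.001]
ft_force: [-0.4, 0.8, -2.6]
grip_width: 0.0406
grip_force: 25.1
```

Run:
```python
from h import *
s=st()
plan([(.503,-.052,.19)])
```

```text
t 35.15 p [ 0.5035 -0.051   0.1897] rot [[-0.398, 0.918, -0.002], [0.918, 0.398, 0.001], [0.002, -0.001, -1.0]] f [-0.4  0.8 -2.6] gw 0.040569050670615836
-> [ 0.503 -0.052  0.19 ] [-1 -1  0] len 1
```

>>> move_arm(
  series="0 0 40 0 0 0;0 0 80 0 0 0;0 0 105 0 0 0;0 0 117 0 0 0;0 0 122 0 0 0;0 0 126 0 0 0;0 0 126 0 0 0;0 0 126 0 0 0",
)

```text
time: 35.82
position: [0.5045, -0.0514, 0.0655]
tool_rot: [0.548, 0.836, 0.0, 0.001]
ft_force: [0.4, -1.0, -2.5]
grip_width: 0.0406
grip_force: 25.1
```

>>> move_arm(
  series="0 0 0 0 0 0;0 0 0 0 0 0;0 0 0 0 0 0;0 0 0 0 0 0;0 0 0 0 0 0",
  jaw=0.75,
)

```text
time: 36.23
position: [0.5038, -0.052, 0.0652]
tool_rot: [0.549, 0.836, 0.0, 0.001]
ft_force: [0.5, -0.3, -0.5]
grip_width: 0.0629
grip_force: 0.0
```

>>> move_arm(
  series="0 0 -30 0 0 0;0 0 -60 0 0 0;0 0 -78 0 0 0;0 0 -78 0 0 0",
)

```text
time: 36.57
position: [0.5062, -0.0527, 0.1464]
tool_rot: [0.549, 0.836, 0.001, 0.004]
ft_force: [0.3, 0.6, 0.5]
grip_width: 0.0649
grip_force: 0.0
```

>>> move_arm(
  series="0 0 0 0 0 0;0 0 0 0 0 0;0 0 0 0 0 0;0 0 0 0 0 0;0 0 0 0 0 0;0 0 0 0 0 0;0 0 0 0 0 0;0 0 0 0 0 0",
  jaw=0,
)

```text
time: 37.23
position: [0.5034, -0.0517, 0.1425]
tool_rot: [0.549, 0.836, -0.0, -0.0]
ft_force: [-0.4, 0.5, -0.0]
grip_width: 0.0198
grip_force: 0.0
```

>>> move_arm(
  series="0 0 10 0 0 0;0 0 20 0 0 0;0 0 30 0 0 0;0 0 36 0 0 0;0 0 42 0 0 0;0 0 46 0 0 0;0 0 48 0 0 0;0 0 48 0 0 0",
)

```text
time: 37.9
position: [0.5032, -0.0517, 0.0942]
tool_rot: [0.549, 0.836, -0.0, -0.0]
ft_force: [0.2, -0.3, 1.0]
grip_width: 0.0002
grip_force: 0.0
```

>>> move_arm(
  series="0 0 3 0 0 0;0 0 6 0 0 0;0 0 9 0 0 0;0 0 12 0 0 0;0 0 15 0 0 0;0 0 17 0 0 0;0 0 19 0 0 0;0 0 19 0 0 0",
)

```text
time: 38.57
position: [0.5039, -0.0518, 0.0784]
tool_rot: [0.549, 0.836, 0.0, 0.001]
ft_force: [-4.4, 0.5, 22.4]
grip_width: 0.0004
grip_force: 11.1
```

>>> move_arm(
  series="0 0 -30 0 0 0;0 0 -65 0 0 0;0 0 -100 0 0 0;0 0 -135 0 0 0;0 0 -155 0 0 0;0 0 -155 0 0 0",
  jaw=1,
)

```text
time: 39.07
position: [0.5066, -0.0526, 0.2356]
tool_rot: [0.549, 0.836, 0.001, 0.005]
ft_force: [0.8, 0.0, 0.4]
grip_width: 0.0327
grip_force: 0.0
```

>>> move_arm(
  series="-151 131 0 0 0 0;-151 131 0 0 0 0;-151 131 0 0 0 0;-151 131 0 0 0 0;-151 131 0 0 0 0;-151 131 0 0 0 0;-151 131 0 0 0 0;-151 131 0 0 0 0",
)

```text
time: 39.73
position: [0.6821, -0.1375, 0.2288]
tool_rot: [0.549, 0.836, -0.0, -0.002]
ft_force: [-0.5, 0.2, -0.0]
grip_width: 0.0839
grip_force: 0.0
```

>>> move_arm(
  series="0 0 0 0 0 0;0 0 0 0 0 0",
)

```text
time: 39.9
position: [0.6824, -0.1373, 0.2308]
tool_rot: [0.549, 0.836, -0.0, -0.001]
ft_force: [0.2, -0.4, -0.1]
grip_width: 0.0859
grip_force: 0.0
```

Run:
```python
from h import *
s=st()
c=shot('side','s6.png');d=shot('top','t6.png')
for k in (c,d):
  for t in('jar_1','cover','knob_mid','tray','maker'): print(t,[(np.round(x['xyz'],3).tolist(),round(x['p'],2)) for x in robot.tip_of(k,t)])
cv2.imwrite('pics/s6c.png',np.hstack([cv2.resize(x,None,fx=3.5,fy=3.5,interpolation=cv2.INTER_CUBIC) for x in (c['img'][90:220,240:360,::-1],d['img'][150:280,340:440,::-1])]))
plan([(.684,-.138,.23)])
```

```text
t 39.9 p [ 0.6824 -0.1373  0.2308] rot [[-0.398, 0.917, -0.001], [0.917, 0.398, 0.001], [0.001, -0.001, -1.0]] f [ 0.2 -0.4 -0.1] gw 0.08589341366727676
jar_1 [([0.478, -0.116, 0.007], 0.7), ([0.44, -0.027, 0.018], 0.64), ([0.503, -0.051, 0.016], 0.54), ([0.417, -0.091, 0.012], 0.42)]
cover [([0.685, -0.138, -0.003], 0.95)]
knob_mid [([0.686, -0.138, 0.117], 0.45)]
tray [([0.459, -0.078, 0.017], 0.8), ([0.436, 0.56, -0.002], 0.67)]
maker [([0.461, -0.073, -0.0], 0.93)]
jar_1 [([0.478, 0.695, 0.004], 0.76)]
cover [([0.686, -0.134, 0.001], 0.93), ([0.502, -0.052, 0.015], 0.73)]
knob_mid [([0.685, -0.14, 0.119], 0.61)]
tray []
maker []
-> [ 0.684 -0.138  0.23 ] [0 0 1] len 1
```

View pics/s6c.png

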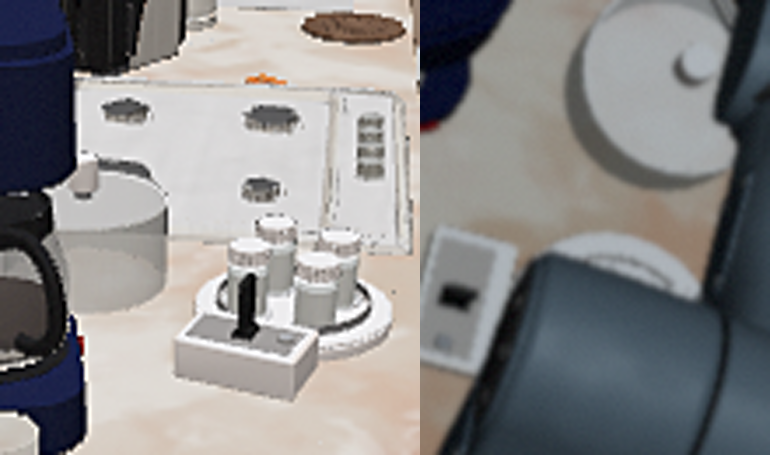

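Run:
```python
from h import *
s=robot.get_obs();p=s['position'];print(np.round(s['q'],3))
for n in('side','top'):
    c=shot(n,n+'7.png')
    for z in(.1,.24,.3,.4): print(n,z,px(c,[p[0],p[1],z]).astype(int))
a=cv2.imread('pics/side7.png');b=cv2.imread('pics/top7.png')
cv2.imwrite('pics/s7c.png',np.hstack([cv2.resize(x,None,fx=2.5,fy=2.5) for x in (a[0:200,200:340],b[60:260,340:500])]))
```

```text
[-0.359  0.613  1.212  0.     1.316 -0.768]
side 0.1 [264 143]
side 0.24 [264 105]
side 0.3 [264  87]
side 0.4 [264  57]
top 0.1 [416 169]
top 0.24 [429 158]
top 0.3 [435 153]
top 0.4 [447 142]
```

View pics/s7c.png

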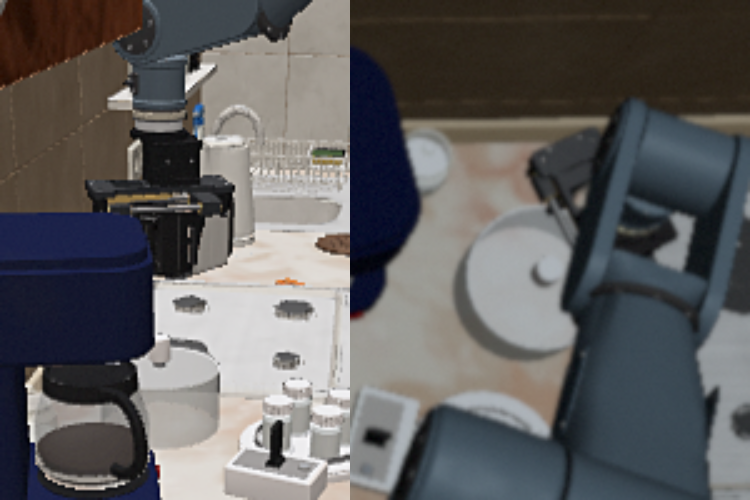

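>>> move_arm(
  series="-1 1 30 0 0 0;-1 1 60 0 0 0;-1 1 90 0 0 0;-1 1 110 0 0 0;-1 1 120 0 0 0;-1 1 126 0 0 0;-1 1 130 0 0 0;-1 1 130 0 0 0",
)

```text
time: 41.27
position: [0.6855, -0.139, 0.1011]
tool_rot: [0.549, 0.836, 0.0, 0.0]
ft_force: [0.1, 0.4, 0.6]
grip_width: 0.0871
grip_force: 0.0
```

>>> move_arm(
  series="0 0 0 0 0 0;0 0 0 0 0 0;0 0 0 0 0 0;0 0 0 0 0 0;0 0 0 0 0 0;0 0 0 0 0 0;0 0 0 0 0 0;0 0 0 0 0 0",
  jaw=0,
  newtons=40,
)

```text
time: 41.93
position: [0.685, -0.1388, 0.1008]
tool_rot: [0.549, 0.836, 0.0, -0.0]
ft_force: [-0.4, -0.3, -0.3]
grip_width: 0.0417
grip_force: 0.0
```

>>> move_arm(
  series="0 0 0 0 0 0;0 0 0 0 0 0;0 0 0 0 0 0;0 0 -5 0 0 0;0 0 -10 0 0 0;0 0 -15 0 0 0;0 0 -20 0 0 0;0 0 -20 0 0 0",
)

```text
time: 42.6
position: [0.6858, -0.139, 0.1222]
tool_rot: [0.549, 0.836, 0.0, 0.001]
ft_force: [0.1, -0.4, -3.3]
grip_width: 0.0312
grip_force: 40.0
```

>>> move_arm(
  series="0 0 -20 0 0 0;0 0 -45 0 0 0;0 0 -70 0 0 0;0 0 -95 0 0 0;0 0 -110 0 0 0;0 0 -115 0 0 0;0 0 -115 0 0 0",
)

```text
time: 43.18
position: [0.6858, -0.139, 0.2376]
tool_rot: [0.549, 0.836, 0.0, 0.002]
ft_force: [0.8, 0.8, -3.6]
grip_width: 0.0313
grip_force: 40.0
```

>>> move_arm(
  series="20 -25 0 0 0 0;42 -51 0 0 0 0;64 -78 0 0 0 0;86 -105 0 0 0 0;108 -132 0 0 0 0;128 -156 0 0 0 0;142 -173 0 0 0 0;148 -181 0 0 0 0",
)

```text
time: 43.85
position: [0.4547, -0.0726, 0.234]
tool_rot: [0.549, 0.836, -0.001, -0.004]
ft_force: [-0.4, 0.3, -4.8]
grip_width: 0.0312
grip_force: 40.0
```

>>> move_arm(
  series="0 0 0 0 0 0;0 0 0 0 0 0;0 0 0 0 0 0;0 0 0 0 0 0",
)

```text
time: 44.18
position: [0.4621, -0.0758, 0.2358]
tool_rot: [0.549, 0.836, 0.0, 0.001]
ft_force: [0.2, -0.1, -3.8]
grip_width: 0.0315
grip_force: 40.0
```

Run:
```python
from h import *
s=st()
c=shot('side','s8.png');d=shot('top','t8.png')
for k in (c,d):
  for t in('jar_1','cover','knob_mid','tray','maker'): print(t,[(np.round(x['xyz'],3).tolist(),round(x['p'],2)) for x in robot.tip_of(k,t)])
cv2.imwrite('pics/s8c.png',np.hstack([cv2.resize(x,None,fx=3.5,fy=3.5,interpolation=cv2.INTER_CUBIC) for x in (c['img'][80:210,270:390,::-1],d['img'][180:310,340:440,::-1])]))
plan([(.460,-.075,.237)])
```

```text
t 44.18 p [ 0.4621 -0.0758  0.2358] rot [[-0.397, 0.918, 0.002], [0.918, 0.397, -0.001], [-0.001, 0.001, -1.0]] f [ 0.2 -0.1 -3.8] gw 0.031517722351464286
jar_1 [([0.477, 0.695, 0.002], 0.82), ([0.479, -0.119, 0.007], 0.61), ([0.415, -0.09, 0.011], 0.5), ([0.501, -0.051, 0.019], 0.5), ([0.437, -0.027, 0.021], 0.48)]
cover [([0.463, -0.076, 0.134], 0.71)]
knob_mid [([0.462, -0.077, 0.254], 0.46)]
tray [([0.459, -0.076, 0.019], 0.82)]
maker [([0.46, -0.075, 0.001], 0.63), ([0.457, -0.075, 0.015], 0.18)]
jar_1 [([0.481, 0.693, -0.002], 0.76)]
cover [([0.46, -0.072, 0.133], 0.78)]
knob_mid [([0.461, -0.074, 0.254], 0.57)]
tray []
maker []
-> [ 0.46  -0.075  0.237] [ 0  0 -1] len 1
```

View pics/s8c.png

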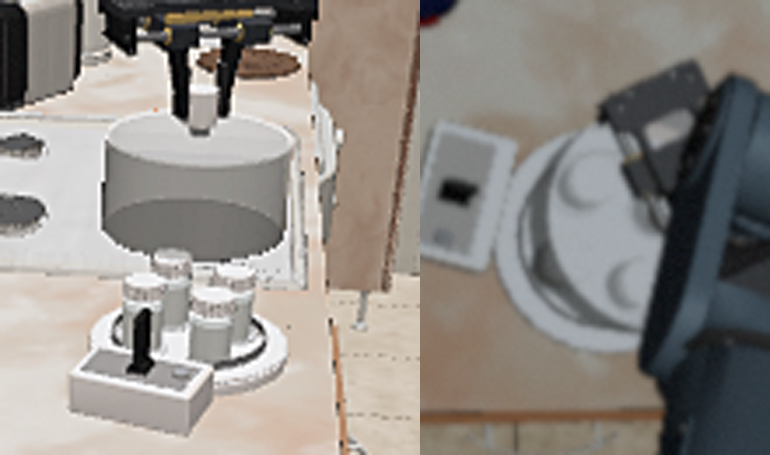

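The cover hangs level over all four jars, at (195,190) in the left half, and is centred to about 2 mm. I lower it now.

>>> move_arm(
  series="0 -1 20 0 0 0;0 -1 40 0 0 0;0 -1 60 0 0 0;0 -1 75 0 0 0;0 -1 90 0 0 0;0 -1 98 0 0 0;0 -1 104 0 0 0;0 -1 104 0 0 0",
)

```text
time: 45.45
position: [0.4589, -0.0752, 0.131]
tool_rot: [0.549, 0.836, -0.0, -0.001]
ft_force: [-0.4, 0.5, -4.1]
grip_width: 0.031
grip_force: 40.0
```

>>> move_arm(
  series="0 0 3 0 0 0;0 0 6 0 0 0;0 0 9 0 0 0;0 0 12 0 0 0;0 0 12 0 0 0;0 0 12 0 0 0",
)

```text
time: 45.95
position: [0.4591, -0.0753, 0.1197]
tool_rot: [0.549, 0.836, -0.0, -0.0]
ft_force: [-0.0, -0.9, -4.0]
grip_width: 0.0313
grip_force: 40.0
```

>>> move_arm(
  series="0 0 1 0 0 0;0 0 2 0 0 0;0 0 2 0 0 0;0 0 2 0 0 0",
)

```text
time: 46.28
position: [0.4595, -0.0754, 0.1183]
tool_rot: [0.549, 0.836, 0.0, 0.001]
ft_force: [-0.2, 0.7, 3.1]
grip_width: 0.031
grip_force: 40.0
```

>>> move_arm(
  series="0 0 2 0 0 0;0 0 4 0 0 0;0 0 6 0 0 0;0 0 8 0 0 0;0 0 10 0 0 0;0 0 10 0 0 0",
)

```text
time: 46.78
position: [0.4596, -0.0755, 0.1113]
tool_rot: [0.549, 0.836, 0.0, 0.001]
ft_force: [-6.3, 1.8, 32.7]
grip_width: 0.0312
grip_force: 40.0
```

>>> move_arm(
  series="0 0 1 0 0 0;0 0 2 0 0 0;0 0 2 0 0 0",
)

```text
time: 47.03
position: [0.4597, -0.0756, 0.1112]
tool_rot: [0.549, 0.836, 0.0, 0.002]
ft_force: [-10.1, 3.7, 49.6]
grip_width: 0.0315
grip_force: 40.0
```

>>> move_arm(
  series="0 0 0 0 0 0;0 0 0 0 0 0;0 0 0 0 0 0;0 0 0 0 0 0",
  jaw=0.6,
)

```text
time: 47.37
position: [0.4594, -0.0754, 0.1056]
tool_rot: [0.549, 0.836, 0.0, 0.0]
ft_force: [-0.2, -0.5, 0.5]
grip_width: 0.0488
grip_force: 0.0
```

>>> move_arm(
  series="0 0 -20 0 0 0;0 0 -50 0 0 0;0 0 -75 0 0 0;0 0 -75 0 0 0;0 0 -75 0 0 0",
)

```text
time: 47.78
position: [0.46, -0.0756, 0.1813]
tool_rot: [0.549, 0.836, 0.0, 0.001]
ft_force: [0.2, 0.4, -0.8]
grip_width: 0.052
grip_force: 0.0
```

>>> move_arm(
  series="0 0 0 0 0 0;0 0 0 0 0 0;0 0 0 0 0 0;0 0 0 0 0 0;0 0 0 0 0 0;0 0 0 0 0 0;0 0 0 0 0 0;0 0 0 0 0 0",
  jaw=0,
)

```text
time: 48.45
position: [0.4591, -0.0753, 0.1807]
tool_rot: [0.549, 0.836, -0.0, -0.0]
ft_force: [0.2, -0.1, 0.8]
grip_width: 0.0071
grip_force: 0.0
```

>>> move_arm(
  series="0 0 10 0 0 0;0 0 20 0 0 0;0 0 28 0 0 0;0 0 34 0 0 0;0 0 38 0 0 0;0 0 41 0 0 0;0 0 43 0 0 0;0 0 43 0 0 0",
)

```text
time: 49.12
position: [0.4592, -0.0753, 0.1394]
tool_rot: [0.549, 0.836, -0.0, 0.0]
ft_force: [-2.9, 1.2, 14.0]
grip_width: 0.0004
grip_force: 7.3
```

>>> move_arm(
  series="0 0 1 0 0 0;0 0 1 0 0 0;0 0 -20 0 0 0;0 0 -50 0 0 0;0 0 -63 0 0 0;0 0 -63 0 0 0;0 0 -63 0 0 0",
)

```text
time: 49.7
position: [0.4597, -0.0755, 0.2014]
tool_rot: [0.549, 0.836, 0.0, 0.001]
ft_force: [0.3, 1.1, -0.1]
grip_width: 0.0001
grip_force: 0.0
```

Run:
```python
from h import *
s=st()
c=shot('side','s9.png');d=shot('top','t9.png')
for k in (c,d):
  for t in('cover','knob_mid','toggle_tip','maker'): print(t,[(np.round(x['xyz'],3).tolist(),round(x['p'],2)) for x in robot.tip_of(k,t)])
print('corner side',ray(c,(264,218),0.0),'top front L,R',ray(d,(295,195),.03),ray(d,(352,183),.03))
cv2.imwrite('pics/s9c.png',np.hstack([cv2.resize(x,None,fx=3.5,fy=3.5,interpolation=cv2.INTER_CUBIC) for x in (c['img'][100:250,240:360,::-1],d['img'][150:300,270:370,::-1])]))
```

```text
t 49.7 p [ 0.4597 -0.0755  0.2014] rot [[-0.398, 0.918, 0.002], [0.918, 0.398, -0.001], [-0.002, 0.002, -1.0]] f [ 0.3  1.1 -0.1] gw 9.821588438124718e-05
cover [([0.456, -0.076, 0.018], 0.9)]
knob_mid [([0.459, -0.075, 0.133], 0.69)]
toggle_tip [([0.499, 0.061, 0.103], 0.41)]
maker [([0.462, -0.071, -0.001], 0.73)]
cover [([0.457, -0.073, 0.018], 0.55)]
knob_mid [([0.461, -0.078, 0.135], 0.44)]
toggle_tip [([0.501, 0.058, 0.103], 0.63), ([0.665, 0.335, 0.0], 0.28)]
maker [([0.435, -0.031, 0.014], 0.54)]
corner side [0.62344603 0.22376756 0.        ] top front L,R [0.62554187 0.22311385 0.03      ] [0.66038005 0.04528635 0.03      ]
```

View pics/s9c.png

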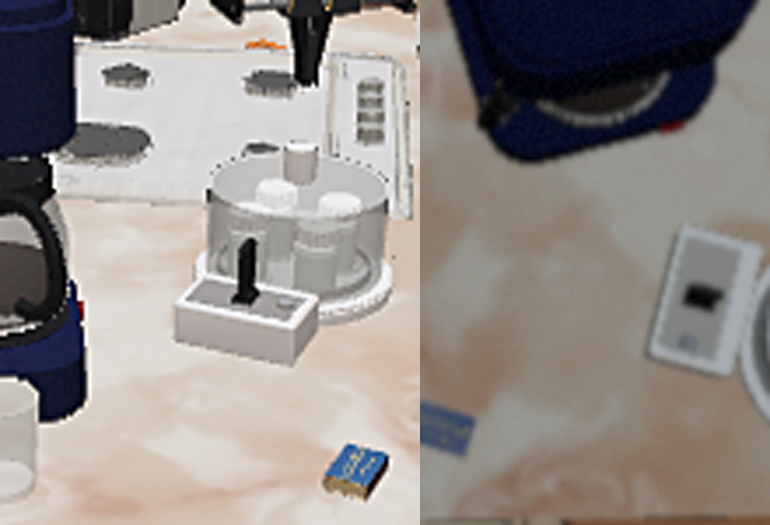

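>>> move_arm(
  series="22 28 0 0 0 7;44 56 0 0 0 14;66 84 0 0 0 21;80 103 0 0 0 28;88 113 0 0 0 35;88 113 0 0 0 41;88 113 0 0 0 41;88 113 0 0 0 41",
)

```text
time: 50.87
position: [0.5276, 0.0505, 0.2005]
tool_rot: [0.806, 0.592, -0.0, -0.0]
ft_force: [-0.0, -0.5, 0.3]
grip_width: 0.0004
grip_force: 0.0
```

>>> move_arm(
  series="0 0 0 0 0 0;0 0 0 0 0 0",
)

```text
time: 51.03
position: [0.5276, 0.0498, 0.2007]
tool_rot: [0.807, 0.591, -0.0, -0.0]
ft_force: [0.4, -0.2, 0.5]
grip_width: 0.0005
grip_force: 0.0
```

Run:
```python
from h import *
s=st()
plan([(.5285,.051,.2),(.5285,.051,.076),(.500,.060,.076)])
```

```text
t 51.03 p [0.5276 0.0498 0.2007] rot [[0.301, 0.954, -0.0], [0.954, -0.301, -0.0], [-0.0, -0.0, -1.0]] f [ 0.4 -0.2  0.5] gw 0.0004966224075078893
-> [0.5285 0.051  0.2   ] [1 1 1] len 2
-> [0.5285 0.051  0.076 ] [  0   0 124] len 124
-> [0.5   0.06  0.076] [  0 -30   0] len 30
```

>>> move_arm(
  series="1 2 30 0 0 0;1 2 60 0 0 0;1 2 85 0 0 0;1 2 100 0 0 0;1 2 112 0 0 0;1 2 120 0 0 0;1 2 123 0 0 0;1 2 123 0 0 0",
)

```text
time: 51.7
position: [0.5299, 0.0504, 0.0774]
tool_rot: [0.807, 0.591, -0.0, -0.0]
ft_force: [0.5, -0.5, -0.2]
grip_width: 0.0006
grip_force: 0.0
```

>>> move_arm(
  series="0 -3 0 0 0 0;0 -6 0 0 0 0;0 -9 0 0 0 0;0 -12 0 0 0 0;0 -15 0 0 0 0;0 -18 0 0 0 0;0 -20 0 0 0 0;0 -20 0 0 0 0",
)

```text
time: 52.37
position: [0.5106, 0.057, 0.0779]
tool_rot: [0.807, 0.591, -0.0, -0.0]
ft_force: [-0.7, -0.2, 0.2]
grip_width: 0.0005
grip_force: 0.1
```

>>> move_arm(
  series="0 -2 0 0 0 0;0 -4 0 0 0 0;0 -5 0 0 0 0;0 -5 0 0 0 0",
)

```text
time: 52.7
position: [0.5064, 0.0583, 0.0779]
tool_rot: [0.807, 0.591, 0.0, 0.0]
ft_force: [1.2, -0.9, 0.7]
grip_width: 0.0004
grip_force: 0.5
```

>>> move_arm(
  series="0 -2 0 0 0 0;0 -4 0 0 0 0;0 -6 0 0 0 0;0 -8 0 0 0 0;0 -8 0 0 0 0",
)

```text
time: 53.12
position: [0.4985, 0.0608, 0.0777]
tool_rot: [0.807, 0.591, 0.0, 0.0]
ft_force: [1.7, 0.2, -0.2]
grip_width: 0.0005
grip_force: 1.0
```

>>> move_arm(
  series="0 -2 0 0 0 0;0 -4 0 0 0 0;0 -5 0 0 0 0;0 -5 0 0 0 0",
)

```text
time: 53.45
position: [0.494, 0.0622, 0.0779]
tool_rot: [0.807, 0.591, 0.0, 0.0]
ft_force: [3.1, -0.7, -0.1]
grip_width: 0.0007
grip_force: 1.3
```

Run:
```python
from h import *
s=st()
c=shot('side','s10.png')
for t in('cover','toggle_tip'): print(t,[(np.round(x['xyz'],3).tolist(),round(x['p'],2)) for x in robot.tip_of(c,t)])
cv2.imwrite('pics/s10c.png',cv2.resize(c['img'][130:220,270:350,::-1],None,fx=6,fy=6,interpolation=cv2.INTER_CUBIC))
```

```text
t 53.45 p [0.494  0.0622 0.0779] rot [[0.302, 0.953, 0.001], [0.953, -0.302, -0.0], [0.0, 0.001, -1.0]] f [ 3.1 -0.7 -0.1] gw 0.0007473621221306878
cover [([0.458, -0.075, 0.017], 0.67)]
toggle_tip [([0.477, 0.068, 0.099], 0.61)]
```

View pics/s10c.png

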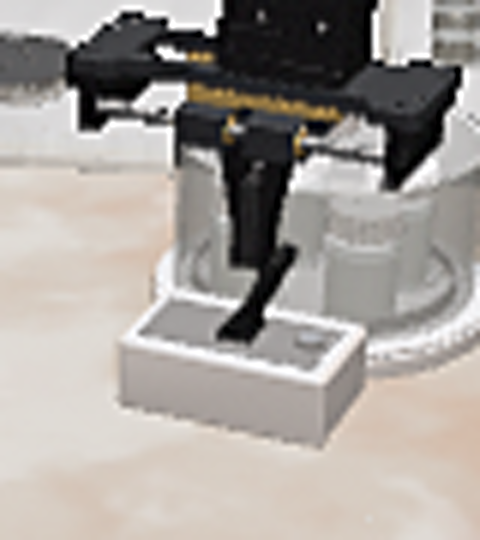

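The paddle leans well over to the stud side, with its tip at (288,255). I push slightly further, hold it, then back off and rise.

>>> move_arm(
  series="0 -1 0 0 0 0;0 -1 0 0 0 0;0 -1 0 0 0 0;0 -1 0 0 0 0;0 -1 0 0 0 0;0 -1 0 0 0 0;0 -1 0 0 0 0;0 -1 0 0 0 0",
)

```text
time: 54.27
position: [0.493, 0.0625, 0.0778]
tool_rot: [0.807, 0.591, 0.0, 0.0]
ft_force: [3.0, -0.2, 0.3]
grip_width: 0.0002
grip_force: 1.5
```

>>> move_arm(
  series="0 0 0 0 0 0;0 0 0 0 0 0;0 0 0 0 0 0;0 0 0 0 0 0;0 0 0 0 0 0;0 0 0 0 0 0;0 0 0 0 0 0;0 0 0 0 0 0",
)

```text
time: 54.93
position: [0.493, 0.0625, 0.0778]
tool_rot: [0.807, 0.591, 0.0, 0.0]
ft_force: [3.2, -0.8, -0.1]
grip_width: 0.0001
grip_force: 1.6
```

>>> move_arm(
  series="0 5 0 0 0 0;0 10 0 0 0 0;0 15 0 0 0 0;0 20 0 0 0 0;0 25 0 0 0 0;0 32 0 0 0 0;0 36 0 0 0 0;0 36 0 0 0 0",
)

```text
time: 55.6
position: [0.5285, 0.0512, 0.0777]
tool_rot: [0.807, 0.591, 0.0, 0.0]
ft_force: [0.5, 0.8, 0.5]
grip_width: 0.0002
grip_force: 0.0
```

>>> move_arm(
  series="0 0 -20 0 0 0;0 0 -50 0 0 0;0 0 -80 0 0 0;0 0 -110 0 0 0;0 0 -140 0 0 0;0 0 -140 0 0 0;0 0 -140 0 0 0;0 0 -140 0 0 0",
)

```text
time: 56.27
position: [0.5262, 0.0518, 0.2171]
tool_rot: [0.807, 0.591, -0.001, -0.001]
ft_force: [-0.1, 0.8, 0.3]
grip_width: 0.0006
grip_force: 0.0
```

Run:
```python
from h import *
s=st()
c=shot('side','s11.png')
for t in('cover','knob_mid','toggle_tip','jar_1','tumbler','matchbox'): print(t,[(np.round(x['xyz'],3).tolist(),round(x['p'],2)) for x in robot.tip_of(c,t)])
cv2.imwrite('pics/s11c.png',cv2.resize(c['img'][100:260,250:380,::-1],None,fx=3.5,fy=3.5,interpolation=cv2.INTER_CUBIC))
```

```text
t 56.27 p [0.5262 0.0518 0.2171] rot [[0.302, 0.953, -0.002], [0.953, -0.302, 0.0], [-0.0, -0.002, -1.0]] f [-0.1  0.8  0.3] gw 0.0005562972428440016
cover [([0.458, -0.076, 0.017], 0.73)]
knob_mid [([0.46, -0.078, 0.131], 0.41)]
toggle_tip [([0.497, 0.061, 0.105], 0.66)]
jar_1 [([0.472, 0.696, 0.002], 0.73)]
tumbler [([0.67, 0.339, 0.004], 0.73)]
matchbox [([0.389, 0.288, 0.004], 0.59)]
```

View pics/s11c.png

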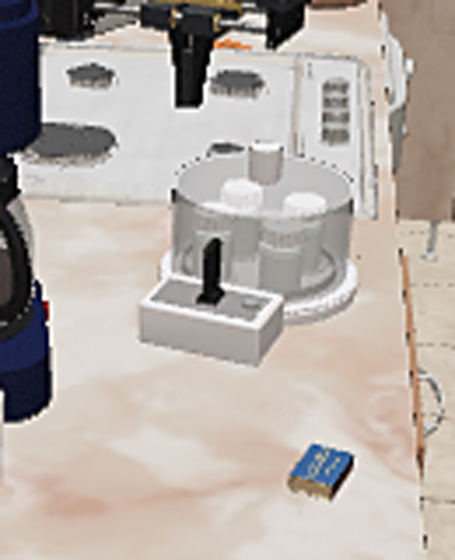

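The paddle is upright again at (212,268), the cover is seated with its knob home, and the gripper is clear of everything.

```bash
python3 -c "
from rig import robot
print(robot.hand_in())"
```

```text
the job is handed in; nothing more can be done
None
```

I handed the job in at about 56 s without getting a verdict back: all four caps are pressed home on jars standing on the tray, the cover is seated level with its knob home, and the paddle was held over for about 1.5 s before springing back upright.

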